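# Set the polariser lever to the yellow index on a phone-repair bench

## Task

On the polarising viewer, push the upright tab of the ring's lever around until the lever rests against the orange stop to zero it, then push it back along the scale until the red pointer stands at the yellow index clip, and take the hand away. Only push the tab with the fingers, never pinch it between them, and leave every other thing on the bench where it is.

Things in the scene. Friction and masses are not known exactly. Their poses are not given: they have to be found in the camera images.
- viewer: Polarising viewer fixed to the work mat: light grey box 250 x 290 x 45 mm, printed scale of black ticks on its deck. Origin on the vertical ring axis at the box's underside (3 mm above the table); the deck is at z = +45 mm. Its own -x is the scale side, its z is up. The box reaches from x = -150 to +100 mm and y = -145 to +145 mm. It does not move when pushed.
- polarizer (a joint): Angle of the black ring (136 mm across, tinted glass in it, 46 to 62 mm above the viewer's underside) about the ring axis, rad, range -1.15 to 1.15. At 0 the lever points along the viewer's own -x; at angle q it points along (-cos q, -sin q) in the viewer's frame, so q grows counter-clockwise seen from above. Friction holds it where it is left (0.15 N m, about 1.5 N at the tab); no spring.
- tab (a point): Middle of the upright tab of the lever, 105 mm from the ring axis, 91 mm above the table. The tab is 20 mm long radially, 14 mm thick along the arc, and rises from the lever bar (63 to 69 mm above the table) to 111 mm above the table; one broad face is blue, the other white, with a black cap on top. Its frame is the lever's: -x outward along the lever, z up.
- face_blue: Blue broad face plate of the tab (20 x 6 x 38 mm), origin at its centre, 4 mm off the lever's centre plane on the side of decreasing joint angle (clockwise). Push it to make the angle grow.
- face_white: White broad face plate of the tab, likewise, on the side of increasing joint angle. Push it to make the angle fall.
- bar (a point): Point on the middle of the aluminium lever bar (16 mm wide), 85 mm from the ring axis, 66 mm above the table.
- pointer (a point): Tip of the lever's red pointer, 127 mm from the ring axis, 63 mm above the table.
- clip: Yellow index clip (16 x 12 x 6 mm) fixed on the scale, a different place each time. Body origin on the ring axis at deck height; the clip lies along the body's own -x, from 129 to 145 mm from the axis, 12 mm wide along the arc.
- mark (a point): Middle of the clip's inner end, 127 mm from the ring axis: where the pointer's tip must stand.
- stop_orange: Orange stop post, 12 mm across, 20 mm high on the deck (top 68 mm above the table), 85 mm from the ring axis; origin at its foot. It stands at one end or the other of the lever's travel. The lever bar rests against it when bar is 14 mm from it horizontally, at joint angle +1.15 or -1.15. The post is lower than the tab, so fingers can pass above it.
- stop_grey: Grey stop post of the same size at the other end of the travel; not needed.
- jar: Small amber jar with white lid, 40 mm across, 40 mm high, standing on a rear corner of the viewer's deck; origin at its underside. Leave it.
- pot: Small open steel screw pot, 40 mm across, 30 mm high, on the other rear corner of the deck; origin at its underside. Leave it.
- can: Spray bottle with green label and white cap, 64 mm across, 130 mm high, on the -y side of the viewer, on the mat. Leave it.
- tape: Brown tape roll, 80 mm across, 20 mm high, on the -y side of the mat. Leave it.
- phone: Dark phone, 152 x 73 x 8 mm, lying on the +y side of the mat. Leave it.
- driver: Blue-handled screwdriver, 160 mm long, lying on the +y side of the mat. Leave it.
- tweezers: Steel tweezers, 130 mm long, lying on the -y side of the mat. Leave them.

How it is judged:
By the outcome, as a careful person would: the job done as asked, in the order asked, and still so for the second after the job is handed in, with the robot touching nothing.
It also fails if it takes over 58 s, if anything falls off the work surface, if the arm or the gripper's body presses on something with over 40 N, if the wrist force passes 120 N, or if a joint passes its speed limit or range.

## Robot

A 6-joint arm with a two-finger parallel gripper is mounted at the origin on the work surface. World frame = base frame: x ahead of the robot, y to its left, z up, the work surface at z = 0. Lengths are in m, angles in rad, forces in N, time in s.
With the tool pointing down it reaches from about 0.35 to 0.975 m from the base axis. Payload 4.9 kg.
Tool frame: the origin (TCP) lies on the mounting face of the last link; the fingertips stand 173 mm ahead of it and the grasp point (between the pads) lies 155 mm ahead of it; x points along the fingers, z is the direction in which the jaws open and shut, and the axes are right-handed (so a half turn about x gives the same grasp; the last joint's range is limited). The gripper opens to 85 mm and grips with 20 to 120 N. Pads are 22 mm wide; open, the fingers measure 114 mm over their backs; the gripper's body (76 mm by 85 mm) begins 54 mm behind the grasp point. The pads swing forward as they close: fully open they stand 13 mm farther back than shut.
Start: joints at [-1.406, 0.053, 1.613, -0, 1.476, -0.119], TCP at [0.175, -0.6, 0.405] pointing down, gripper open.
Joint ranges: [-3.01, 3.01], [-1.01, 2.22], [0.06, 2.58], [-1.02, 4.17], [0.09, 2.62], [-3.14, 3.14]. Speed limits (rad/s): [2.57, 2.57, 3.14, 3.14, 3.14, 3.14].

## Interface

Orientations are given as a rotation vector (axis times angle).
In Python, from station import get_obs, get_image, get_calibration, finish_job, look_for, masks_of, tip_of gives the robot as it stands.
- The arm moves only by the tool carry_out, never from a script. Its argument "increments" is a list of rows, each a list of 3 entries, a list of its own where there are three numbers: the turn, a rotation vector about the world's x, y, z in units of 0.1 rad (1.0 is 0.1 rad), then the shift along the world's x, y, z in units of 20 mm (1.0 is 20 mm), then the opening, from 0 (shut) to 1 (fully open). A call has 1 to 8 rows; each row shifts and turns the pose as measured when the row begins; what a row does not reach is not made up. A row lasts 1/10 s, in which the tool goes at most 50 mm and 8.59 degrees, less where a joint would pass 70% of its speed; a pose out of reach is approached as far as the arm can. A call with a number of a shift or a turn outside -1 to 1 is refused whole. A call with a gripper value outside its range is refused whole. The fingers move at their own pace and stop on an object; "squeeze" is the grip in N (left out, the last holds). Time passes only in rows, so rows that do not move let the fingers close. It gives the time, the measured TCP pose, the force and the opening at its end, in the units of the state.
- get_obs(): the state, without advancing time (a new reading comes with each control period).
- get_image(name): name is "scene" or "top" or "wrist"; returns (picture, depth): 384x512x3 uint8, blue, green, red; 384x512 float32, m along the optical axis (not along the pixel's ray), 0 where there is no reading.
- get_calibration(name): a dict with "fx", "fy", "cx", "cy" (pixels), "position" and "orientation" of the camera in the world. Camera axes: x right, y down, z forward; pixel columns grow to the right and rows downward; lengths in m; the calibration is good to about 2 mm. A picture is of the moment at which its call begins: read the wrist's pose just before it. get_calibration takes no time and is no camera call; for the wrist camera it gives the pose at the moment of the call.
- finish_job(): hands the job in, once; it reports no verdict.
Trained networks look in the newest picture that a camera, given by its name, has taken for a name from the list of things; names that differ only in an ending like _2 or _b are one class to them, and where a whole thing is asked for, a point or a joint stands for the part that bears it (a point fixed in the world has none). Each returns a list of dicts, best first, with "p" (0 to 1); they miss things now and then, are a little off and sometimes report something else, mostly with a low value. They report only what shows in the picture. A call takes as long as a camera call.
- look_for(camera, query): "centre" ([column, row] in pixels, amid what is visible of it).
- masks_of(camera, query): "region" (384x512 bool, what is visible of it) and "centre" ([column, row] in pixels, amid what is visible of it).
- tip_of(camera, query): "centre" ([column, row] in pixels: a listed point, or the origin of a listed thing).
The state is a dict: "t": time; "q": joint angles; "dq": joint speeds; "effort": joint torques, N m; "tool_pos": TCP position; "tool_rot": TCP orientation; "contact_force": force on the tool from outside, world axes, zero at the start; "wrist_torque": the same for the moment, N m; "opening": finger opening in m.
Only numpy, scipy, OpenCV 4.12 (cv2) and the standard library are available. Lean on these libraries where they do the work, as an engineer would, in place of code of your own. Each camera call takes 0.05 s, during which the arm holds its last target.

## Working session

There is one attempt and no reset: what is moved stays moved. The work goes in short steps, Python scripts to look and compute and a tool call to move; the robot and the scene stay as the last step left them, time stands still between calls to the robot, and variables do not carry over. Pictures are saved under pics/ and viewed, and the job is handed in when it is done.

Besides the shell and the picture viewer there is one more tool, called as name([rows], argument=value, ...), one row to a line, values as JSON. carry_out: Moves the arm, as the interface text tells. Shifts and turns lie within -1 to 1; 1 stands for 20 mm of shift or 0.1 rad of turn. Its arguments: {"type":"object","properties":{"increments":{"type":"array","items":{"type":"array"}},"squeeze":{"type":"number"}},"required":["increments"]}

```bash
ls; mkdir -p pics
cat > h.py <<'E'
import numpy as np,cv2
from scipy.spatial.transform import Rotation as R
from station import *
def rot(c):
    o=np.array(c['orientation'],float)
    return o if o.shape==(3,3) else (R.from_rotvec(o).as_matrix() if o.size==3 else R.from_quat(o).as_matrix())
def atz(cam,px,z,c=None):
    c=c or get_calibration(cam)
    d=rot(c)@np.array([(px[0]-c['cx'])/c['fx'],(px[1]-c['cy'])/c['fy'],1]);p=np.array(c['position'])
    return p+d*(z-p[2])/d[2]
def proj(cam,P):
    c=get_calibration(cam);v=rot(c).T@(np.array(P)-np.array(c['position']))
    return np.array([c['fx']*v[0]/v[2]+c['cx'],c['fy']*v[1]/v[2]+c['cy']])
E
python3 - <<'E'
from h import *
for n in ['top','scene']:
    i,d=get_image(n);cv2.imwrite(f'pics/{n}0.png',i);print(n,get_calibration(n))
print(get_obs())
for q in ['tab','pointer','mark','bar','stop_orange','stop_grey','viewer','jar','pot','face_blue','face_white']:
    for n in ['top','scene']:
        print(q,n,[(np.round(r['centre'],1),round(r['p'],2)) for r in tip_of(n,q)[:2]])
E
```

```text
pics
top {'fx': 400.52631147319806, 'fy': 400.52631147319806, 'cx': 250.17788682091265, 'cy': 191.37873975783822, 'position': array([0.37163679, 0.00643956, 1.268646  ]), 'orientation': array([-2.17012529,  2.13973432, -0.10421784])}
scene {'fx': 493.752880135496, 'fy': 493.752880135496, 'cx': 251.03759368892602, 'cy': 190.37621788806698, 'position': array([0.98979931, 0.85368619, 0.77799511]), 'orientation': array([-0.68789419, -2.52749359,  1.28026596])}
{'t': 0.1, 'q': array([-1.40600942e+00,  5.33230673e-02,  1.61417890e+00,  5.70373254e-06,
        1.47597053e+00, -1.19019468e-01]), 'dq': array([ 1.38859552e-03,  7.57322982e-05, -2.71453893e-03, -5.17510802e-04,
        2.88383364e-04,  4.59042369e-04]), 'effort': array([-1.17178733e-03, -3.94909501e+01, -3.71364856e+01, -2.41712805e-04,
        3.93787224e-03, -1.85914899e-05]), 'tool_pos': array([ 0.1749568 , -0.59976123,  0.40355239]), 'tool_rot': array([ 0.9989146 ,  1.33158524, -0.9967483 ]), 'contact_force': array([ 0.31898008, -0.08388011,  0.52471133]), 'wrist_torque': array([ 0.02205835, -0.01731978, -0.02165796]), 'ope
[... 302 characters left out ...]
]), 0.3)]
bar top [(array([219.5, 193.7]), 0.96), (array([347.4, 233.3]), 0.73)]
bar scene [(array([279.4, 210.2]), 0.94), (array([384.8, 292.9]), 0.69)]
stop_orange top []
stop_orange scene [(array([237.5, 196.7]), 0.35)]
stop_grey top []
stop_grey scene [(array([284.2, 345.8]), 0.55), (array([266.2, 242.8]), 0.5)]
viewer top [(array([235.3, 169.9]), 0.71), (array([135.2, 224.5]), 0.68)]
viewer scene [(array([240.2, 235.6]), 0.69)]
jar top [(array([271. , 149.3]), 0.7)]
jar scene [(array([191.3, 202.1]), 0.77)]
pot top [(array([196.1, 150. ]), 0.54)]
pot scene []
face_blue top [(array([215., 203.]), 0.25)]
face_blue scene [(array([288.2, 207.6]), 0.52)]
face_white top []
face_white scene []
```

Run:
```python
import cv2
i=cv2.imread('pics/top0.png');cv2.imwrite('pics/top0z.png',cv2.resize(i[115:265,150:340],None,fx=4,fy=4,interpolation=cv2.INTER_CUBIC))
i=cv2.imread('pics/scene0.png');cv2.imwrite('pics/scene0z.png',cv2.resize(i[140:340,130:390],None,fx=3,fy=3,interpolation=cv2.INTER_CUBIC))
```

```text
(no output)
```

View pics/top0.png

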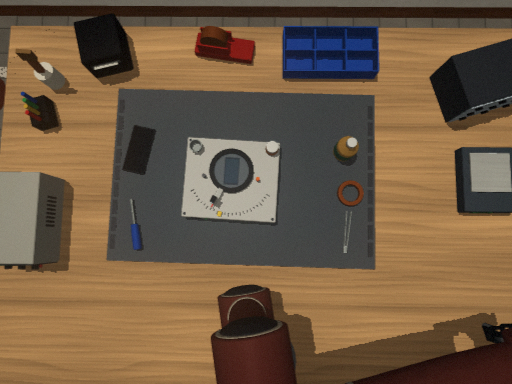

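View pics/top0z.png

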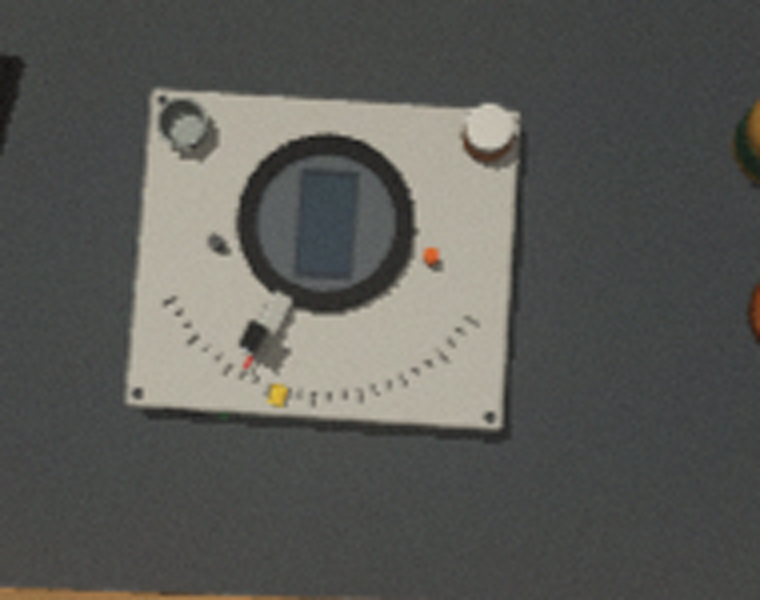

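View pics/scene0z.png

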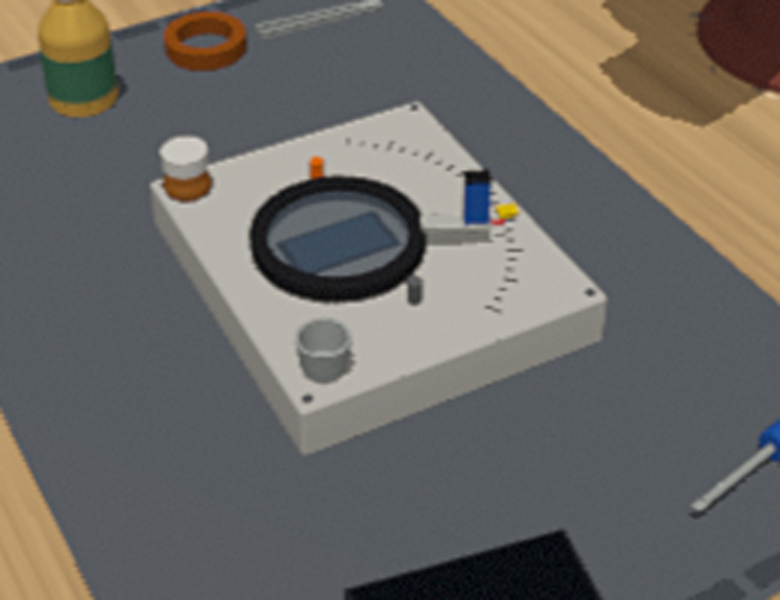

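Run:
```python
from h import *
i=cv2.imread('pics/top0.png');hsv=cv2.cvtColor(i,cv2.COLOR_BGR2HSV)
H,S,V=cv2.split(hsv)
roi=np.zeros(H.shape,bool);roi[130:230,178:285]=1
def cen(m):
    m=m&roi; ys,xs=np.nonzero(m);return xs.mean(),ys.mean(),len(xs)
y=cen((H>20)&(H<35)&(S>120)&(V>100));o=cen((H>4)&(H<18)&(S>150)&(V>120)&(np.arange(384)[:,None]>165));r=cen(((H<5)|(H>170))&(S>110)&(V>90))
print('yellow',y,'orange',o,'red',r)
m=((S<45)&(V>120)&roi).astype(np.uint8);m=cv2.morphologyEx(m,cv2.MORPH_CLOSE,np.ones((9,9)))
c=max(cv2.findContours(m,0,2)[0],key=cv2.contourArea);b=cv2.boxPoints(cv2.minAreaRect(c))
W=np.array([atz('top',p,0.048) for p in b]);print(b,W.round(4))
print([np.linalg.norm(W[k]-W[k-1]).round(4) for k in range(4)])
P={k:atz('top',v,z) for k,v,z in [('clip',y,.051),('orange',o,.068),('red',r,.063)]};print(P)
# ring dark
m=((V<60)&roi);m[:,:205]=0;m[197:]=0;m[:145]=0;m[:,262:]=0
ys,xs=np.nonzero(m);e=cv2.minEnclosingCircle(np.c_[xs,ys].astype(np.float32));print('ring',e)
C=atz('top',e[0],.065);print(C, 'diam',e[1]*2/400.5*(1.2686-.065))
for k in P: d=P[k]-C;print(k,np.hypot(*d[:2]),np.degrees(np.arctan2(d[1],d[0])))
```

```text
yellow (np.float64(218.95454545454547), np.float64(213.36363636363637), 22) orange (np.float64(257.2), np.float64(178.5), 10) red (np.float64(211.5), np.float64(205.0), 4)
[[180.86641 216.20403]
 [185.7484  135.65141]
 [279.7063  141.34584]
 [274.82434 221.89845]] [[ 0.4316  0.2387  0.048 ]
 [ 0.6833  0.2322  0.048 ]
 [ 0.6684 -0.0613  0.048 ]
 [ 0.4183 -0.0481  0.048 ]]
[np.float64(0.2872), np.float64(0.2518), np.float64(0.2938), np.float64(0.2504)]
{'clip': array([0.4416993 , 0.12215842, 0.051     ]), 'orange': array([0.54791082, 0.00711537, 0.068     ]), 'red': array([0.46597493, 0.14418622, 0.063     ])}
ring ((227.66580200195312, 174.2512969970703), 26.80352210998535)
[0.56027217 0.09712937 0.065     ] diam 0.16110221828503554
clip 0.1211857241406251 168.08065211351618
orange 0.09085881138985331 -97.81934644232275
red 0.1053865146862742 153.47957354976703
```

Run:
```python
from h import *
M=R.from_rotvec(get_obs()['tool_rot']).as_matrix();print(M.round(3))
```

```text
[[-0.    0.96  0.28]
 [-0.    0.28 -0.96]
 [-1.   -0.    0.  ]]
```

carry_out([
  [[0,0,0],[0.42,0.9,0],0],
  [[0,0,0],[0.42,0.9,0],0],
  [[0,0,0],[0.42,0.9,0],0],
  [[0,0,0],[0.42,0.9,0],0],
  [[0,0,0],[0.42,0.9,0],0],
  [[0,0,0],[0.42,0.9,0],0],
  [[0,0,0],[0.42,0.9,0],0],
  [[0,0,0],[0.42,0.9,0],0],
], squeeze=20)

```text
t: 2.0
tool_pos: [0.2429, -0.4523, 0.4047]
tool_rot: [1.0, 1.328, -1.001]
contact_force: [0.4, -0.5, -0.8]
opening: 0.0002
```

carry_out([
  [[0,0,1],[0.42,1,0],0],
  [[0,0,1],[0.42,1,0],0],
  [[0,0,1],[0.42,1,0],0],
  [[0,0,1],[0.42,1,0],0],
  [[0,0,1],[0.42,1,0],0],
  [[0,0,1],[0.42,1,0],0],
  [[0,0,1],[0.42,1,0],0],
  [[0,0,1],[0.42,1,0],0],
])

```text
t: 2.8
tool_pos: [0.3118, -0.2854, 0.4057]
tool_rot: [0.359, 1.537, -0.362]
contact_force: [0.6, -0.2, 0.6]
opening: 0.0001
```

carry_out([
  [[0,0,0],[0.42,1,0],0],
  [[0,0,0],[0.42,1,0],0],
  [[0,0,0],[0.42,1,0],0],
  [[0,0,0],[0.42,1,0],0],
  [[0,0,0],[0.42,1,0],0],
  [[0,0,0],[0.42,1,0],0],
  [[0,0,0],[0.42,1,0],0],
  [[0,0,0],[0.42,1,0],0],
])

```text
t: 3.6
tool_pos: [0.3803, -0.118, 0.4073]
tool_rot: [0.357, 1.532, -0.362]
contact_force: [0.4, 0.2, -0.4]
opening: -0.0002
```

carry_out([
  [[0,0,0],[0.42,1,0],0],
  [[0,0,0],[0.42,1,0],0],
  [[0,0,0],[0.42,1,0],0],
  [[0,0,0],[0.42,1,0],0],
  [[0,0,0],[0.42,1,0],0],
  [[0,0,0],[0.42,1,0],0],
  [[0,0,0],[0.42,1,0],0],
  [[0,0,0],[0.42,1,0],0],
])

```text
t: 4.4
tool_pos: [0.4489, 0.0496, 0.4089]
tool_rot: [0.356, 1.527, -0.362]
contact_force: [0.6, -1.0, 0.7]
opening: 0.0002
```

Run:
```python
from h import *
o=get_obs();print(o['t'],o['tool_pos'],o['q']);print(R.from_rotvec(o['tool_rot']).as_matrix().round(3))
c=get_calibration('wrist');print(c)
i,d=get_image('wrist');cv2.imwrite('pics/w1.png',i)
print('tabproj',proj('wrist',[.481,.137,.111]))
```

```text
4.4 [0.44891233 0.04964493 0.40894035] [-0.05343147 -0.38925324  1.99585623 -0.00614568  1.52221875  0.40511801]
[[ 0.012  0.442  0.897]
 [-0.007  0.897 -0.442]
 [-1.    -0.001  0.014]]
{'fx': 287.86061272795376, 'fy': 287.86061272795376, 'cx': 254.90153468492753, 'cy': 193.86047242334251, 'position': array([0.48351447, 0.12000885, 0.37913505]), 'orientation': array([ 2.75630845, -0.64776825, -0.07912079])}
tabproj [239.34709121  86.61703435]
```

View pics/w1.png

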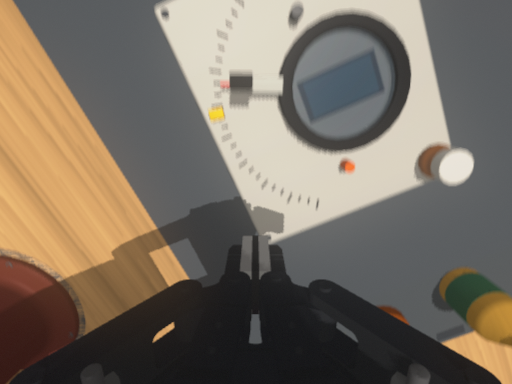

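```bash
cat >> h.py <<'E'
def meas(name,i=None):
    if i is None:
        c=get_calibration('wrist');i,d=get_image('wrist');cv2.imwrite(f'pics/{name}.png',i)
    else: c=get_calibration('wrist')
    H,S,V=cv2.split(cv2.cvtColor(i,cv2.COLOR_BGR2HSV));out={}
    def big(m):
        n,l,st,ce=cv2.connectedComponentsWithStats(m.astype(np.uint8));
        if n<2:return None
        k=1+np.argmax(st[1:,4]);return l==k,ce[k],st[k,4]
    out['clip']=big((H>21)&(H<33)&(S>170)&(V>120)); out['orange']=big((H>4)&(H<16)&(S>190)&(V>150)); out['red']=big(((H<4)|(H>172))&(S>110)&(V>110))
    z={'clip':.053,'orange':.068,'red':.063};P={}
    for k,v in out.items():
        if v is None: continue
        P[k]=atz('wrist',v[1],z[k],c);print(k,v[1].round(1),v[2],P[k].round(4))
    return i,c,out,P
E
python3 - <<'E'
from h import *
i=cv2.imread('pics/w1.png')
i,c,o,P=meas('',i)
H,S,V=cv2.split(cv2.cvtColor(i,cv2.COLOR_BGR2HSV))
m=(V<70);m[:10]=0;m[155:]=0;m[:,:270]=0;m[:,415:]=0
n,l,st,ce=cv2.connectedComponentsWithStats(m.astype(np.uint8));k=1+np.argmax(st[1:,4])
ct=max(cv2.findContours((l==k).astype(np.uint8),0,cv2.CHAIN_APPROX_NONE)[0],key=cv2.contourArea)[:,0]
w=np.array([atz('wrist',p,.065,c) for p in ct])[:,:2]
from scipy.optimize import least_squares
f=least_squares(lambda a:np.hypot(*(w-a[:2]).T)-a[2],[.575,.09,.068],loss='soft_l1',f_scale=.001);print('ring',f.x)
for ax in [f.x[:2],np.array([.575,.0894])]:
  for k in P:
    d=P[k][:2]-ax;print(k,np.hypot(*d).round(4),np.degrees(np.arctan2(d[1],d[0])).round(2))
E
```

```text
clip [216.3 114.1] 91 [0.445  0.1263 0.053 ]
orange [349.  166.4] 36 [0.5517 0.012  0.068 ]
ring [0.58152974 0.08917403 0.05946432]
clip 0.1415 164.78
orange 0.0827 -111.11
clip 0.1352 164.15
orange 0.0808 -106.73
```

carry_out([
  [[0,0,0],[0.36,0.89,0],0],
  [[0,0,0],[0.36,0.89,0],0],
  [[0,0,0],[0.36,0.89,0],0],
  [[0,0,0],[0.36,0.89,0],0],
  [[0,0,0],[0.36,0.89,0],0],
  [[0,0,0],[0.36,0.89,0],0],
  [[0,0,0],[0.36,0.89,0],0],
  [[0,0,0],[0,0,-0.5],0],
])

```text
t: 5.25
tool_pos: [0.5016, 0.1809, 0.4012]
tool_rot: [0.355, 1.523, -0.356]
contact_force: [0.1, -0.4, 0.5]
opening: 0.0002
```

carry_out([
  [[0,0,0],[0,0,-1],0],
  [[0,0,0],[0,0,-1],0],
  [[0,0,0],[0,0,-1],0],
  [[0,0,0],[0,0,-1],0],
  [[0,0,0],[0,0,0],0],
])

```text
t: 5.75
tool_pos: [0.4996, 0.1779, 0.315]
tool_rot: [0.352, 1.526, -0.359]
contact_force: [0.4, -0.2, 0.2]
opening: 0.0001
```

Run:
```python
from h import *
i,c,o,P=meas('w2');ob=get_obs();M=R.from_rotvec(ob['tool_rot']).as_matrix();print(M.round(3));print('tip',ob['tool_pos']+.173*M[:,0])
for q in ['tab','face_blue','pointer','bar','viewer']:print(q,[(np.round(r['centre'],1),round(r['p'],2)) for r in tip_of('wrist',q)[:2]])
```

```text
clip [218.4 273.3] 98 [0.4402 0.1242 0.053 ]
[[ 0.016  0.439  0.898]
 [-0.008  0.899 -0.439]
 [-1.     0.     0.018]]
tip [0.50301967 0.17677661 0.14379129]
tab []
face_blue []
pointer []
bar [(array([275.3, 254.6]), 0.71)]
viewer [(array([353.2, 227.1]), 0.81)]
```

View pics/w2.png

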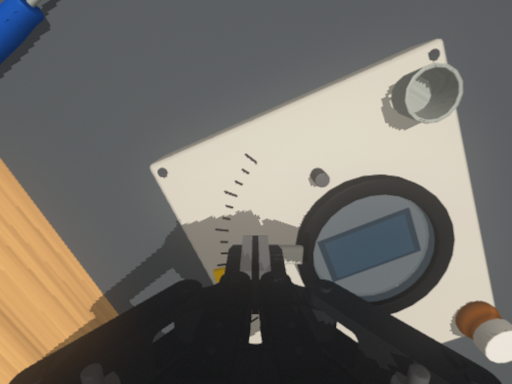

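carry_out([
  [[0,0.15,0],[0,0,-0.7],0],
  [[0,0,0],[0,0,-0.7],0],
  [[0,0,0],[0,0,0],0],
])

```text
t: 6.35
tool_pos: [0.5021, 0.179, 0.2927]
tool_rot: [0.353, 1.529, -0.357]
contact_force: [-0.8, -0.1, -0.3]
opening: 0.0001
```

Run:
```python
from h import *
i,_=get_image('scene');cv2.imwrite('pics/s2.png',cv2.resize(i[140:300,180:390],None,fx=3,fy=3,interpolation=cv2.INTER_CUBIC))
ob=get_obs();M=R.from_rotvec(ob['tool_rot']).as_matrix();print(M.round(3));print('tip',ob['tool_pos']+.173*M[:,0])
```

```text
[[ 0.012  0.438  0.899]
 [-0.005  0.899 -0.438]
 [-1.     0.001  0.013]]
tip [0.5045203  0.17830529 0.12061033]
```

View pics/s2.png

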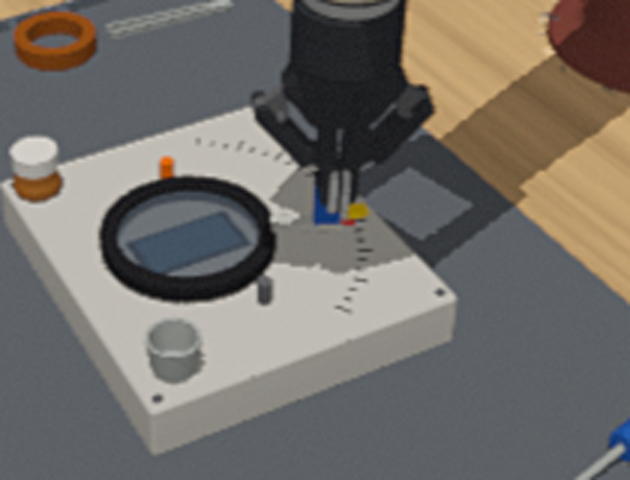

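carry_out([
  [[0,0,0],[0,0,-0.9],0],
  [[0,0,0],[0,0,-0.9],0],
  [[0,0,0],[0,0,0],0],
])

```text
t: 6.7
tool_pos: [0.5028, 0.1793, 0.2573]
tool_rot: [0.354, 1.527, -0.356]
contact_force: [-0.5, 0.1, -0.9]
opening: -0.0002
```

```bash
cat >> h.py <<'E'
AX=np.array([.577,.0905])
def arc(da,n,rt=.107,ztip=.084,dr=None):
    ob=get_obs();M=R.from_rotvec(ob['tool_rot']).as_matrix();tip=ob['tool_pos']+.173*M[:,0]
    d=tip[:2]-AX;a=np.arctan2(d[1],d[0]);r=np.hypot(*d)
    jaw=np.degrees(np.arctan2(M[1,2],M[0,2]))
    print('t',ob['t'],'tip',tip.round(4),'ang',np.degrees(a).round(1)%360,'r',r.round(4),'jaw',jaw.round(1),'x',M[:,0].round(3),'F',ob['contact_force'].round(1),'q6',ob['q'][5].round(2))
    p=tip[:2]
    for k in range(n):
        a+=da;r+=np.clip(rt-r,-.002,.002);q=AX+r*np.array([np.cos(a),np.sin(a)]);print(((q-p)/.02).round(2),((ztip-tip[2])/.02/n).round(2));p=q
E
python3 -c "
from h import *
arc(.08,8)"
```

```text
t 6.7 tip [0.5052 0.1786 0.0843] ang 129.2 r 0.1136 jaw -26.0 x [ 0.014 -0.004 -1.   ] F [-0.5  0.1 -0.9] q6 0.66
[-0.27 -0.37] -0.0
[-0.23 -0.39] -0.0
[-0.2 -0.4] -0.0
[-0.22 -0.37] -0.0
[-0.22 -0.37] -0.0
[-0.18 -0.39] -0.0
[-0.15 -0.4 ] -0.0
[-0.12 -0.41] -0.0
```

carry_out([
  [[0,0.1,0],[-0.27,-0.37,0],0],
  [[0,0,0],[-0.23,-0.39,0],0],
  [[0,0,0],[-0.2,-0.4,0],0],
  [[0,0,0.8],[-0.22,-0.37,0],0],
  [[0,0,0.8],[-0.22,-0.37,0],0],
  [[0,0,0.8],[-0.18,-0.39,0],0],
  [[0,0,0.8],[-0.15,-0.4,0],0],
  [[0,0,0.8],[-0.12,-0.41,0],0],
])

```text
t: 7.5
tool_pos: [0.4692, 0.1133, 0.263]
tool_rot: [0.034, 1.558, -0.026]
contact_force: [0.6, 0.8, -1.9]
opening: 0.0003
```

```bash
python3 -c "
from h import *
arc(.08,8)
i,_=get_image('scene');cv2.imwrite('pics/s3.png',cv2.resize(i[140:300,180:390],None,fx=3,fy=3,interpolation=cv2.INTER_CUBIC))"
```

```text
t 7.5 tip [0.4714 0.1141 0.09  ] ang 167.4 r 0.1082 jaw -2.2 x [ 0.013  0.005 -1.   ] F [ 0.6  0.8 -1.9] q6 0.12
[-0.02 -0.43] -0.04
[-0.04 -0.43] -0.04
[-0.01 -0.43] -0.04
[ 0.03 -0.43] -0.04
[ 0.06 -0.42] -0.04
[ 0.09 -0.42] -0.04
[ 0.13 -0.41] -0.04
[ 0.16 -0.4 ] -0.04
```

View pics/s3.png

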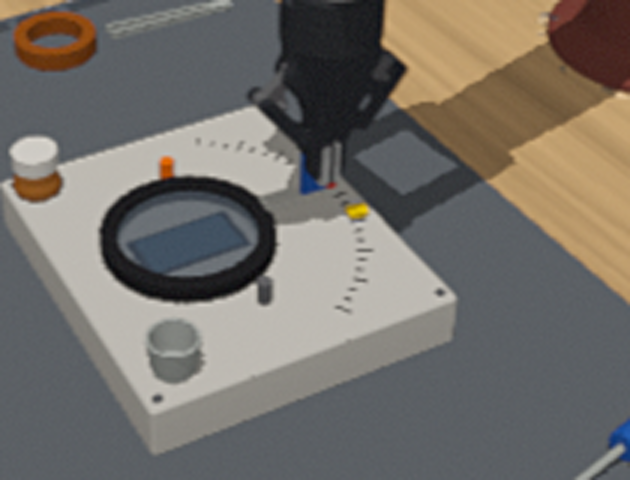

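carry_out([
  [[0,0.1,0.8],[-0.02,-0.43,-0.05],0],
  [[0,0,0.8],[-0.02,-0.43,-0.05],0],
  [[0,0,0.8],[0,-0.43,-0.05],0],
  [[0,0,0.8],[0.03,-0.43,-0.05],0],
  [[0,0,0.8],[0.06,-0.42,-0.05],0],
  [[0,0,0.8],[0.09,-0.42,-0.05],0],
  [[0,0,0.8],[0.13,-0.41,-0.05],0],
  [[0,0,0.8],[0.16,-0.4,-0.05],0],
])

```text
t: 8.35
tool_pos: [0.4767, 0.042, 0.2621]
tool_rot: [-0.471, 1.506, 0.489]
contact_force: [-1.0, 2.6, 1.2]
opening: -0.0
```

```bash
python3 -c "
from h import *
arc(.07,6)"
```

```text
t 8.35 tip [0.4779 0.0444 0.0891] ang 204.9 r 0.1093 jaw 35.2 x [ 0.006  0.014 -1.   ] F [-1.   2.6  1.2] q6 -0.69
[ 0.26 -0.29] -0.04
[ 0.21 -0.31] -0.04
[ 0.21 -0.31] -0.04
[ 0.24 -0.29] -0.04
[ 0.26 -0.27] -0.04
[ 0.27 -0.26] -0.04
```

carry_out([
  [[0,0,0.7],[0.22,-0.3,-0.05],0],
  [[0,0,0.7],[0.21,-0.31,-0.05],0],
  [[0,0,0.7],[0.21,-0.31,-0.05],0],
  [[0,0,0.7],[0.24,-0.29,-0.05],0],
  [[0,0,0.5],[0.2,-0.2,-0.05],0],
])

```text
t: 8.85
tool_pos: [0.498, 0.0115, 0.2608]
tool_rot: [-0.727, 1.43, 0.75]
contact_force: [-1.2, 0.8, 0.8]
opening: -0.0001
```

```bash
python3 -c "
from h import *
arc(.03,6)
i,c,o,P=meas('w4')
i,_=get_image('scene');cv2.imwrite('pics/s4.png',cv2.resize(i[140:300,180:390],None,fx=3,fy=3,interpolation=cv2.INTER_CUBIC))"
```

```text
t 8.85 tip [0.4986 0.0145 0.0878] ang 224.1 r 0.1092 jaw 54.3 x [ 0.003  0.017 -1.   ] F [-1.2  0.8  0.8] q6 -1.08
[ 0.19 -0.04] -0.03
[ 0.12 -0.1 ] -0.03
[ 0.12 -0.11] -0.03
[ 0.12 -0.1 ] -0.03
[ 0.13 -0.1 ] -0.03
[ 0.13 -0.1 ] -0.03
clip [350.6  47.9] 614 [0.4427 0.1211 0.053 ]
orange [294. 282.] 1 [0.5421 0.0148 0.068 ]
red [222.7 257.5] 46 [ 0.5017 -0.0142  0.063 ]
```

View pics/s4.png

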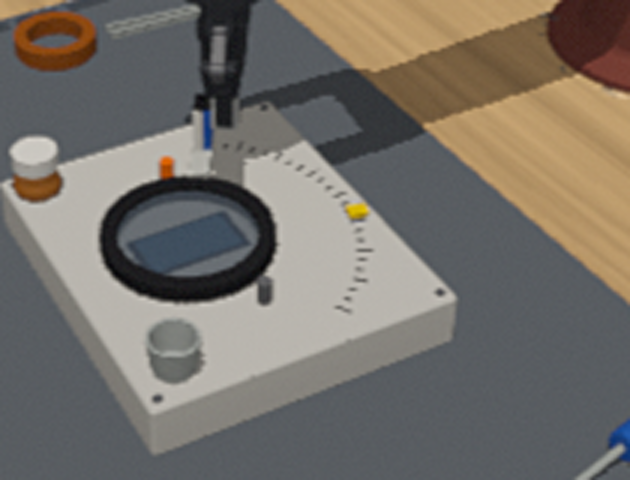

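View pics/w4.png

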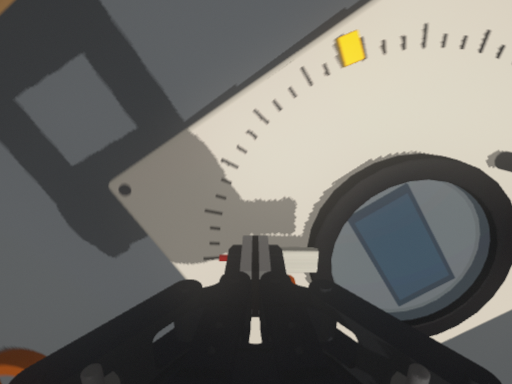

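carry_out([
  [[0,0,0.4],[0.17,-0.14,-0.05],0],
  [[0,0,0.4],[0.17,-0.13,-0.05],0],
  [[0,0,0.3],[0.13,-0.1,-0.05],0],
])

```text
t: 9.25
tool_pos: [0.5067, 0.0039, 0.2589]
tool_rot: [-0.806, 1.4, 0.83]
contact_force: [-0.6, 1.1, 1.1]
opening: -0.0
```

carry_out([
  [[0,0,0.25],[0.11,-0.07,0],0],
  [[0,0,0.25],[0.11,-0.07,0],0],
])

```text
t: 9.45
tool_pos: [0.5105, 0.001, 0.2589]
tool_rot: [-0.844, 1.386, 0.869]
contact_force: [-1.8, -0.3, 0.2]
opening: -0.0003
```

```bash
python3 -c "
from h import *
arc(.03,3)
i,c,o,P=meas('w5')
i,_=get_image('scene');cv2.imwrite('pics/s5.png',cv2.resize(i[160:230,200:310],None,fx=6,fy=6,interpolation=cv2.INTER_CUBIC))"
```

```text
t 9.45 tip [0.5103 0.0041 0.086 ] ang 232.3 r 0.1092 jaw 63.1 x [-0.001  0.018 -1.   ] F [-1.8 -0.3  0.2] q6 -1.26
[ 0.19 -0.02] -0.03
[ 0.14 -0.09] -0.03
[ 0.13 -0.09] -0.03
clip [389.5  35.7] 646 [0.4427 0.1218 0.053 ]
orange [291.8 279.9] 15 [0.5497 0.0108 0.068 ]
red [222.3 259.4] 46 [ 0.5179 -0.0239  0.063 ]
```

View pics/s5.png

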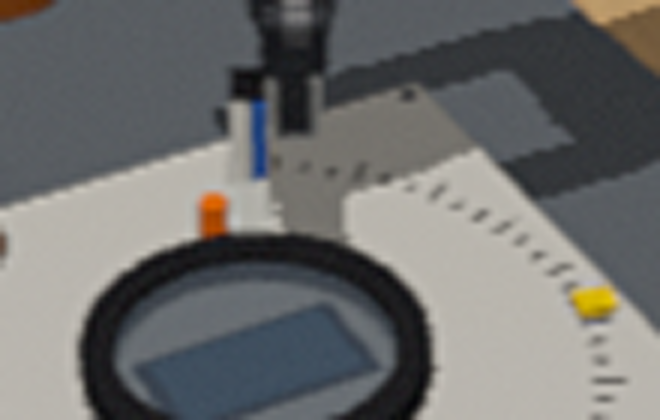

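View pics/w5.png

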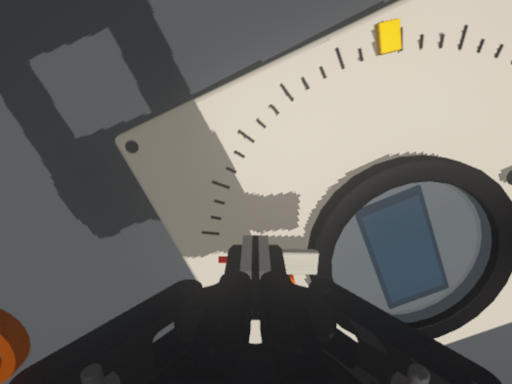

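carry_out([
  [[0,0,0],[0.12,-0.06,0],0],
  [[0,0,0],[0.12,-0.06,0],0],
])

```text
t: 9.75
tool_pos: [0.514, -0.0006, 0.2588]
tool_rot: [-0.837, 1.393, 0.875]
contact_force: [-15.3, 7.0, 11.4]
opening: 0.0002
```

carry_out([
  [[0,0,0],[0.12,-0.06,0],0],
])

```text
t: 9.85
tool_pos: [0.5151, -0.001, 0.2587]
tool_rot: [-0.831, 1.398, 0.881]
contact_force: [-12.7, 4.7, 8.5]
opening: -0.0003
```

carry_out([
  [[0,0,0],[0.12,-0.06,0],0],
])

```text
t: 9.95
tool_pos: [0.5163, -0.0014, 0.2587]
tool_rot: [-0.827, 1.404, 0.887]
contact_force: [-12.5, 3.9, 8.8]
opening: 0.0001
```

```bash
python3 -c "
from h import *
arc(.03,3)
i,c,o,P=meas('w6')
i,_=get_image('scene');cv2.imwrite('pics/s6.png',cv2.resize(i[160:230,200:310],None,fx=6,fy=6,interpolation=cv2.INTER_CUBIC))"
```

```text
t 9.95 tip [0.5119 0.0033 0.0858] ang 233.2 r 0.1088 jaw 63.0 x [-0.026  0.027 -0.999] F [-12.5   3.9   8.8] q6 -1.26
[ 0.19 -0.02] -0.03
[ 0.13 -0.09] -0.03
[ 0.14 -0.09] -0.03
clip [388.4  34.6] 630 [0.4428 0.1223 0.053 ]
orange [292.  279.3] 26 [0.5497 0.0106 0.068 ]
red [222.2 261.5] 42 [ 0.5198 -0.0251  0.063 ]
```

View pics/s6.png

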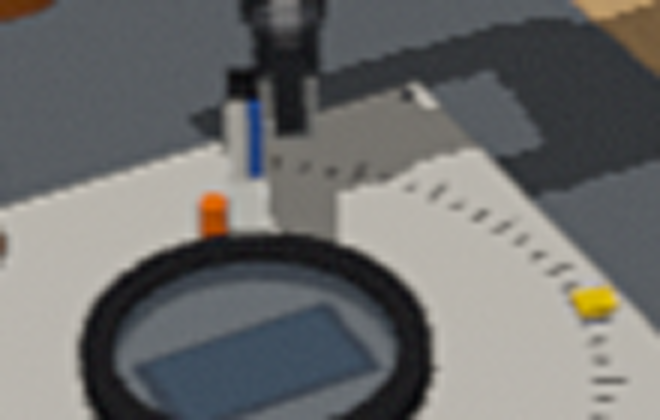

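carry_out([
  [[0,0,0],[-0.5,0.25,0],0],
  [[-0.25,-0.25,0],[-0.5,0.25,0],0],
  [[0,0,0],[0,0,1],0],
  [[0,0,0],[0,0,1],0],
  [[0,0,0],[0,0,1],0],
  [[0,0,0],[0,0,1],0],
  [[0,0,0],[0,0,0],0],
])

```text
t: 10.75
tool_pos: [0.4942, 0.0101, 0.3415]
tool_rot: [-0.856, 1.391, 0.851]
contact_force: [0.1, 0.0, 0.6]
opening: -0.0003
```

```bash
python3 -c "
from h import *
arc(.03,0)
i,c,o,P=meas('w7')
i,_=get_image('scene');cv2.imwrite('pics/s7.png',cv2.resize(i[160:230,200:310],None,fx=6,fy=6,interpolation=cv2.INTER_CUBIC))"
```

```text
t 10.75 tip [0.4953 0.0101 0.1685] ang 224.5 r 0.1146 jaw 62.9 x [ 0.006  0.    -1.   ] F [0.1 0.  0.6] q6 -1.23
clip [345.8  76.3] 265 [0.4429 0.1218 0.053 ]
orange [ 43.5 300.6] 1219 [ 0.4993 -0.2329  0.068 ]
red [237. 229.] 33 [ 0.5207 -0.0223  0.063 ]
```

View pics/s7.png

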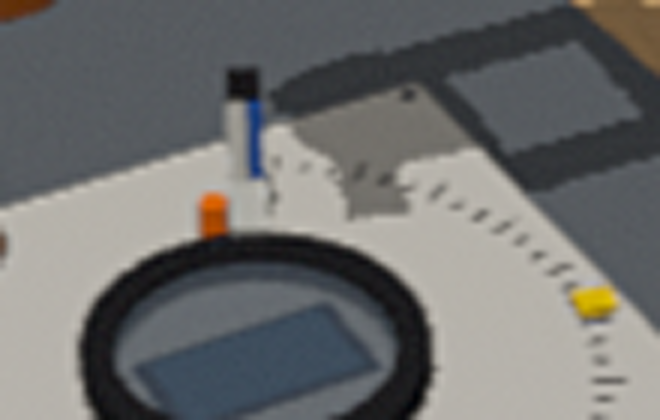

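View pics/w7.png

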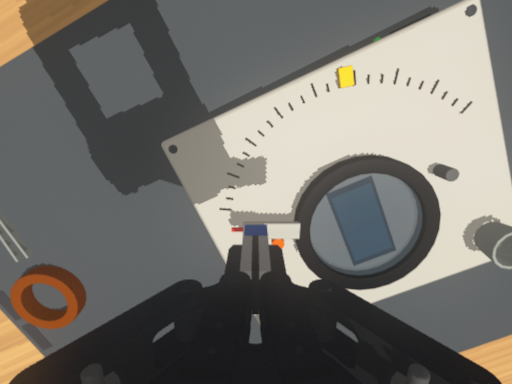

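carry_out([
  [[0,0,0],[0.82,-0.36,0],0],
  [[0,0,0],[0.82,-0.36,0],0],
  [[0,0,0],[0.82,-0.36,0],0],
  [[0,0,0],[0.82,-0.36,0],0],
  [[0,0,0],[0,0,0],0],
  [[0,0,0],[0,0,-0.9],0],
  [[0,0,0],[0,0,-0.9],0],
])

```text
t: 11.55
tool_pos: [0.5582, -0.0189, 0.2916]
tool_rot: [-0.849, 1.404, 0.861]
contact_force: [-0.5, -0.2, -1.3]
opening: 0.0003
```

```bash
python3 -c "
from h import *
arc(-.08,0)
i,c,o,P=meas('w8')
i,_=get_image('scene');cv2.imwrite('pics/s8.png',cv2.resize(i[140:300,180:390],None,fx=3,fy=3,interpolation=cv2.INTER_CUBIC))"
```

```text
t 11.55 tip [ 0.5565 -0.0184  0.1187] ang 259.3 r 0.1108 jaw 62.9 x [-0.01   0.003 -1.   ] F [-0.5 -0.2 -1.3] q6 -1.26
orange [ 18.1 284.6] 731 [ 0.5229 -0.2119  0.068 ]
red [227.9 172.5] 59 [ 0.5198 -0.0219  0.063 ]
```

View pics/s8.png

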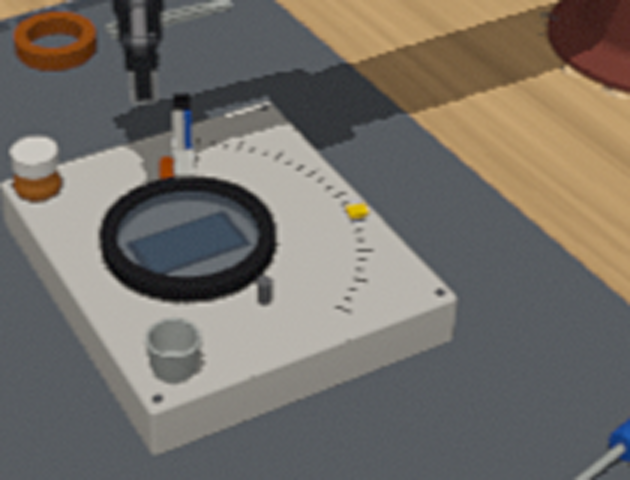

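View pics/w8.png

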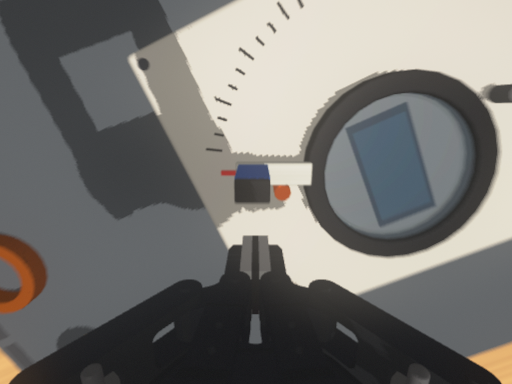

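carry_out([
  [[0,0,0],[0,0,-0.85],0],
  [[0,0,0],[0,0,-0.85],0],
  [[0,0,0],[0,0,0],0],
])

```text
t: 11.95
tool_pos: [0.5555, -0.0178, 0.2542]
tool_rot: [-0.846, 1.409, 0.866]
contact_force: [-1.4, -0.2, 0.1]
opening: 0.0001
```

```bash
python3 -c "
from h import *
arc(-.08,8)"
```

```text
t 11.95 tip [ 0.5525 -0.0171  0.0812] ang 257.2 r 0.1104 jaw 62.9 x [-0.017  0.004 -1.   ] F [-1.4 -0.2  0.1] q6 -1.26
[-0.4   0.21] 0.02
[-0.38  0.21] 0.02
[-0.39  0.18] 0.02
[-0.37  0.21] 0.02
[-0.36  0.24] 0.02
[-0.34  0.26] 0.02
[-0.31  0.29] 0.02
[-0.29  0.31] 0.02
```

carry_out([
  [[0,-0.15,0],[-0.4,0.2,0],0],
  [[0,0,-0.7],[-0.38,0.21,0],0],
  [[0,0,-0.8],[-0.39,0.19,0],0],
  [[0,0,-0.8],[-0.37,0.21,0],0],
  [[0,0,-0.8],[-0.36,0.24,0],0],
  [[0,0,-0.8],[-0.34,0.26,0],0],
  [[0,0,-0.8],[-0.31,0.29,0],0],
  [[0,0,-0.8],[-0.29,0.31,0],0],
])

```text
t: 12.75
tool_pos: [0.496, 0.0218, 0.2639]
tool_rot: [-0.421, 1.514, 0.402]
contact_force: [0.4, -0.7, -1.7]
opening: -0.0001
```

```bash
python3 -c "
from h import *
arc(-.07,8,.106)
i,c,o,P=meas('w9')
for k in P: d=P[k][:2]-AX;print(k,np.hypot(*d).round(4),np.degrees(np.arctan2(d[1],d[0])).round(2)%360)
"
```

```text
t 12.75 tip [0.4995 0.0206 0.091 ] ang 222.1 r 0.1044 jaw 30.2 x [ 0.02  -0.007 -1.   ] F [ 0.4 -0.7 -1.7] q6 -0.63
[-0.3   0.23] -0.04
[-0.22  0.3 ] -0.04
[-0.2   0.31] -0.04
[-0.17  0.33] -0.04
[-0.15  0.34] -0.04
[-0.13  0.35] -0.04
[-0.1   0.36] -0.04
[-0.08  0.36] -0.04
clip [259.7  27.2] 600 [0.4432 0.1228 0.053 ]
orange [307.4 276.9] 204 [0.5474 0.0082 0.068 ]
red [217.5 203.5] 96 [0.4706 0.0231 0.063 ]
clip 0.1376 166.41
orange 0.0875 250.2
red 0.126 212.35
```

View pics/w9.png

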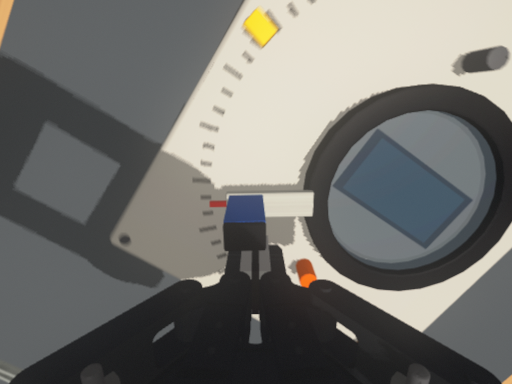

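carry_out([
  [[0,0.2,-0.8],[-0.3,0.26,-0.05],0],
  [[0,0,-0.8],[-0.26,0.34,-0.05],0],
  [[0,0,-0.8],[-0.22,0.35,-0.05],0],
  [[0,0,-0.8],[-0.19,0.37,-0.05],0],
  [[0,0,-0.8],[-0.16,0.38,-0.05],0],
  [[0,0,-0.8],[-0.13,0.39,-0.05],0],
  [[0,0,-0.7],[-0.09,0.36,-0.05],0],
])

```text
t: 13.5
tool_pos: [0.4679, 0.0722, 0.2657]
tool_rot: [0.017, 1.556, -0.041]
contact_force: [1.4, -2.1, -0.6]
opening: 0.0
```

```bash
python3 -c "
from h import *
arc(-.03,6,.106)
i,c,o,P=meas('w10')
for k in P: d=P[k][:2]-AX;print(k,np.hypot(*d).round(4),np.degrees(np.arctan2(d[1],d[0])).round(2)%360)
"
```

```text
t 13.5 tip [0.4703 0.0695 0.0927] ang 191.1 r 0.1087 jaw -2.1 x [ 0.014 -0.016 -1.   ] F [ 1.4 -2.1 -0.6] q6 0.04
[0.07 0.18] -0.07
[0.01 0.16] -0.07
[-0.02  0.16] -0.07
[-0.01  0.16] -0.07
[-0.01  0.16] -0.07
[-0.    0.16] -0.07
clip [208.1 143.8] 402 [0.4431 0.1227 0.053 ]
orange [366.5 294.4] 160 [0.5465 0.0156 0.068 ]
red [226.5 202.6] 92 [0.4529 0.0865 0.063 ]
clip 0.1377 166.47
orange 0.0808 247.84
red 0.1241 181.83
```

View pics/w10.png

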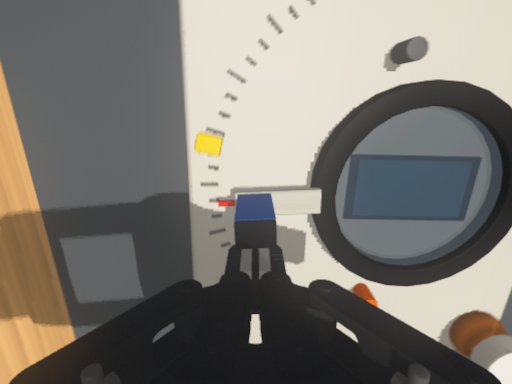

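carry_out([
  [[0.1,0.1,-0.4],[0,0.21,-0.08],0],
  [[0,0,-0.4],[0.01,0.21,-0.08],0],
  [[0,0,-0.4],[0.02,0.21,-0.08],0],
  [[0,0,-0.4],[0.02,0.21,-0.08],0],
  [[0,0,-0.2],[0.02,0.12,-0.05],0],
  [[0,0,0],[0,0,0],0],
])

```text
t: 14.15
tool_pos: [0.4688, 0.0921, 0.2634]
tool_rot: [0.159, 1.554, -0.17]
contact_force: [-1.0, 1.1, 1.3]
opening: 0.0
```

```bash
python3 -c "
from h import *
arc(-.02,3,.106)
i,c,o,P=meas('w11')
for k in P: d=P[k][:2]-AX;print(k,np.hypot(*d).round(4),np.degrees(np.arctan2(d[1],d[0])).round(2)%360)
cv2.imwrite('pics/w11z.png',cv2.resize(i[120:320,150:410],None,fx=3,fy=3,interpolation=cv2.INTER_CUBIC))
"
```

```text
t 14.15 tip [0.4704 0.0907 0.0904] ang 179.9 r 0.1066 jaw -12.0 x [ 0.009 -0.008 -1.   ] F [-1.   1.1  1.3] q6 0.25
[0.03 0.11] -0.11
[0.   0.11] -0.11
[0.01 0.11] -0.11
clip [203.5 187.5] 406 [0.4427 0.1214 0.053 ]
orange [387.2 305.2] 213 [0.5486 0.0152 0.068 ]
red [224.2 204. ] 85 [0.4549 0.1108 0.063 ]
clip 0.1378 167.03
orange 0.0805 249.38
red 0.1237 170.54
```

View pics/w11z.png

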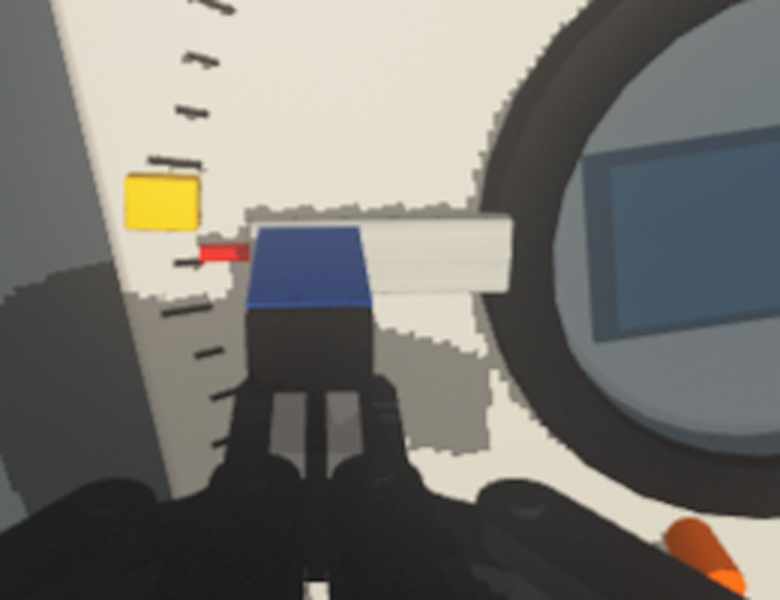

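carry_out([
  [[0,0,-0.25],[0.02,0.13,-0.05],0],
  [[0,0,-0.25],[0.02,0.12,-0.05],0],
  [[0,0,0],[0,0,0],0],
])

```text
t: 14.5
tool_pos: [0.4698, 0.0969, 0.2622]
tool_rot: [0.199, 1.55, -0.211]
contact_force: [0.7, 0.8, 0.1]
opening: -0.0004
```

```bash
python3 -c "
from h import *
arc(-.02,0,.106)
i,c,o,P=meas('w12')
for k in P: d=P[k][:2]-AX;print(k,np.hypot(*d).round(4),np.degrees(np.arctan2(d[1],d[0])).round(2)%360)
cv2.imwrite('pics/w12z.png',cv2.resize(i[120:320,150:410],None,fx=3,fy=3,interpolation=cv2.INTER_CUBIC))
"
```

```text
t 14.5 tip [0.4715 0.0954 0.0892] ang 177.4 r 0.1056 jaw -15.0 x [ 0.01  -0.009 -1.   ] F [0.7 0.8 0.1] q6 0.32
clip [201.6 197.8] 392 [0.4425 0.1214 0.053 ]
orange [392.8 307.1] 245 [0.549  0.0142 0.068 ]
red [222.7 204.7] 90 [0.4564 0.1165 0.063 ]
clip 0.138 167.05
orange 0.0812 249.85
red 0.1234 167.84
```

View pics/w12z.png

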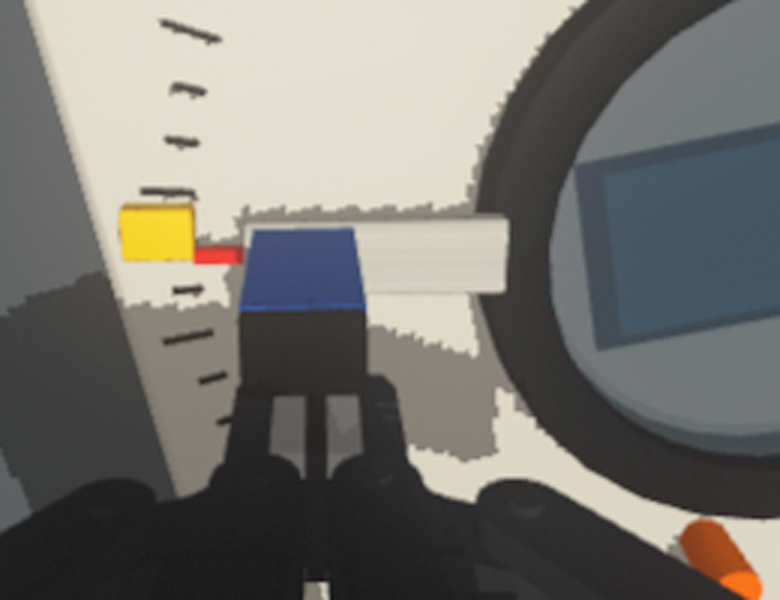

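carry_out([
  [[0,0,0],[-0.1,-0.5,0],0],
  [[0,0,0],[0,0,0.9],0],
  [[0,0,0],[0,0,0.9],0],
  [[0,0,0],[0,-0.7,0.5],0],
  [[0,0,0],[0,-1,0],0],
  [[0,0,0],[0,-1,0],0],
  [[0,0,0],[0,0,0],0],
])

```text
t: 15.25
tool_pos: [0.4664, 0.028, 0.3097]
tool_rot: [0.196, 1.55, -0.209]
contact_force: [0.6, 0.4, -0.3]
opening: -0.0001
```

```bash
python3 -c "
from h import *
arc(-.02,0,.106)
c=get_calibration('wrist');print(c['position'],rot(c)[:,2])
i,c,o,P=meas('w13')
for k in P: d=P[k][:2]-AX;print(k,np.hypot(*d).round(4),np.degrees(np.arctan2(d[1],d[0])).round(2)%360)
"
```

```text
t 15.25 tip [0.4682 0.0264 0.1367] ang 210.5 r 0.1263 jaw -14.8 x [ 0.01  -0.009 -1.   ] F [ 0.6  0.4 -0.3] q6 0.16
[0.48618592 0.10384408 0.27942739] [-0.06731293 -0.30736857 -0.94920679]
clip [187.3  89.5] 327 [0.4427 0.1219 0.053 ]
orange [361.1 203.1] 129 [0.5499 0.0062 0.068 ]
red [202.5  89.9] 34 [0.4549 0.1181 0.063 ]
clip 0.1379 166.83
orange 0.0885 252.15
red 0.1252 167.25
```

View pics/w13.png

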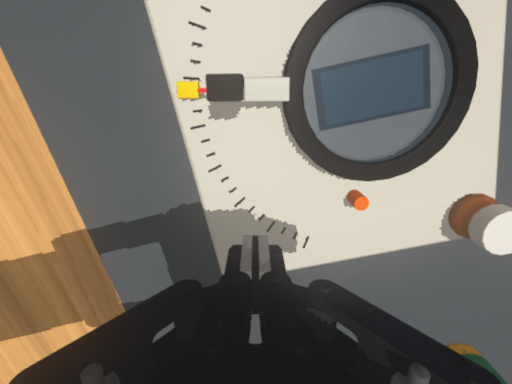

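carry_out([
  [[0.1,0.1,0],[0,0.4,-0.8],0],
  [[0,0,0],[0,0.4,-0.8],0],
  [[0,0,0],[0,0,-0.6],0],
  [[0,0,0],[0,0,0],0],
  [[0,0,0],[0,0,0],0],
])

```text
t: 15.8
tool_pos: [0.4649, 0.0478, 0.2601]
tool_rot: [0.204, 1.567, -0.198]
contact_force: [-0.3, -0.7, 0.0]
opening: 0.0003
```

```bash
python3 -c "
from h import *
arc(-.02,0,.106)
c=get_calibration('wrist');print(c['position'],rot(c)[:,2])
i,c,o,P=meas('w14')
for k in P: d=P[k][:2]-AX;print(k,np.hypot(*d).round(4),np.degrees(np.arctan2(d[1],d[0])).round(2)%360)
cv2.imwrite('pics/w14z.png',cv2.resize(i[0:110,120:300],None,fx=4,fy=4,interpolation=cv2.INTER_CUBIC))
"
```

```text
t 15.8 tip [0.464  0.0486 0.0871] ang 200.3 r 0.1205 jaw -14.7 x [-0.005  0.005 -1.   ] F [-0.3 -0.7  0. ] q6 0.2
[0.48400958 0.12405867 0.23056444] [-0.08119458 -0.2942172  -0.9522834 ]
clip [190.3 123.9] 471 [0.4425 0.1218 0.053 ]
orange [401.9 261.3] 201 [0.5496 0.0063 0.068 ]
red [208.6 126.6] 56 [0.4545 0.1178 0.063 ]
clip 0.1381 166.92
orange 0.0885 252.01
red 0.1256 167.43
```

View pics/w14z.png

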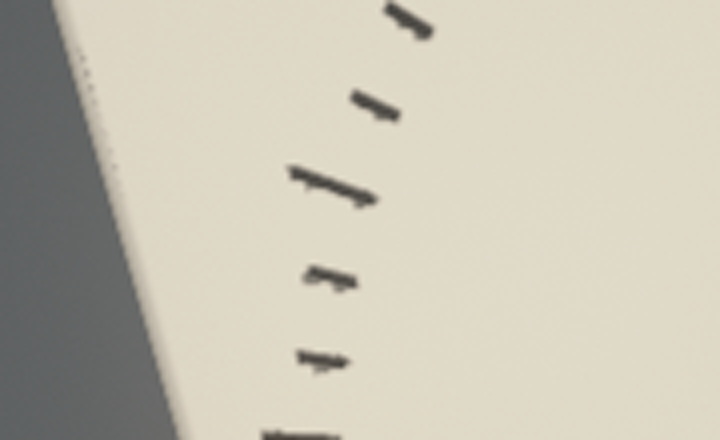

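carry_out([
  [[0,0,0],[0.15,0.9,0],0],
  [[0,0,0],[0.15,0.9,0],0],
  [[0,0,0],[0,0,0],0],
])

```text
t: 16.15
tool_pos: [0.4716, 0.0843, 0.2614]
tool_rot: [0.205, 1.565, -0.199]
contact_force: [0.3, 0.4, -0.9]
opening: -0.0
```

```bash
python3 -c "
from h import *
arc(-.02,0,.106)
i,c,o,P=meas('w15')
for k in P: d=P[k][:2]-AX;print(k,np.hypot(*d).round(4),np.degrees(np.arctan2(d[1],d[0])).round(2)%360)
cv2.imwrite('pics/w15z.png',cv2.resize(i[120:320,150:410],None,fx=3,fy=3,interpolation=cv2.INTER_CUBIC))
"
```

```text
t 16.15 tip [0.471  0.0852 0.0885] ang 182.9 r 0.1061 jaw -14.7 x [-0.003  0.005 -1.   ] F [ 0.3  0.4 -0.9] q6 0.28
clip [198.6 183.3] 417 [0.4426 0.1215 0.053 ]
orange [393.7 302.2] 342 [0.5486 0.0112 0.068 ]
red [219.3 190. ] 78 [0.4562 0.1164 0.063 ]
clip 0.1379 167.03
orange 0.0842 250.3
red 0.1235 167.89
```

View pics/w15z.png

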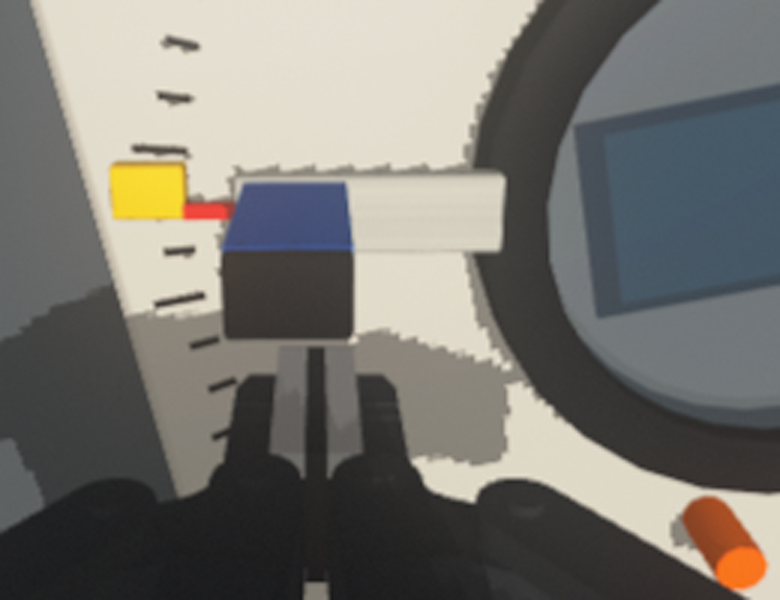

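carry_out([
  [[0,0,0],[0.05,0.25,-0.05],0],
  [[0,0,0],[0.03,0.2,-0.05],0],
  [[0,0,0],[0,0,0],0],
])

```text
t: 16.5
tool_pos: [0.4735, 0.0921, 0.2601]
tool_rot: [0.206, 1.564, -0.2]
contact_force: [-0.8, -0.5, 0.0]
opening: 0.0001
```

```bash
cat > m.py <<'E'
from h import *
import sys
arc(-.02,0,.106)
i,c,o,P=meas(sys.argv[1])
for k in P: d=P[k][:2]-AX;print(k,np.hypot(*d).round(4),np.degrees(np.arctan2(d[1],d[0])).round(2)%360)
E
python3 m.py w16
```

```text
t 16.5 tip [0.4731 0.0928 0.0871] ang 178.7 r 0.1039 jaw -14.8 x [-0.002  0.004 -1.   ] F [-0.8 -0.5  0. ] q6 0.29
clip [198.6 195.8] 394 [0.4425 0.1214 0.053 ]
orange [392.7 308.1] 226 [0.549  0.0152 0.068 ]
red [219.6 202.6] 90 [0.4565 0.1165 0.063 ]
clip 0.138 167.06
orange 0.0803 249.59
red 0.1233 167.8
```

carry_out([
  [[0,0,0],[0.02,0.12,-0.03],0],
  [[0,0,0],[0,0,0],0],
])

```text
t: 16.75
tool_pos: [0.4739, 0.0941, 0.2595]
tool_rot: [0.206, 1.563, -0.201]
contact_force: [-0.7, -0.6, -0.6]
opening: -0.0002
```

```bash
python3 m.py w17
```

```text
t 16.75 tip [0.4736 0.0947 0.0865] ang 177.7 r 0.1035 jaw -14.9 x [-0.002  0.003 -1.   ] F [-0.7 -0.6 -0.6] q6 0.3
clip [198.7 198.9] 397 [0.4426 0.1215 0.053 ]
orange [392.4 309.3] 179 [0.5489 0.0167 0.068 ]
red [219.3 206.3] 88 [0.4562 0.1164 0.063 ]
clip 0.138 167.0
orange 0.079 249.15
red 0.1235 167.88
```

carry_out([
  [[0,0,0],[0.01,0.08,-0.03],0],
  [[0,0,0],[0,0,0],0],
])

```text
t: 17.0
tool_pos: [0.4741, 0.0955, 0.259]
tool_rot: [0.206, 1.563, -0.202]
contact_force: [0.4, -0.3, -0.1]
opening: 0.0
```

```bash
python3 m.py w18
```

```text
t 17.0 tip [0.4738 0.096  0.086 ] ang 177.0 r 0.1033 jaw -14.9 x [-0.002  0.003 -1.   ] F [ 0.4 -0.3 -0.1] q6 0.3
clip [198.7 200.9] 391 [0.4425 0.1216 0.053 ]
orange [391.9 309.5] 148 [0.5485 0.0183 0.068 ]
red [219.6 206.6] 94 [0.4567 0.1176 0.063 ]
clip 0.138 166.97
orange 0.0776 248.48000000000002
red 0.1234 167.29
```

carry_out([
  [[0,0,0],[-0.1,-0.5,0],0],
  [[0,0,0],[-0.1,-1,0],0],
  [[0,0,0],[0,-1,0],0],
  [[0,0,0],[0,0,0],0],
  [[0,0,0],[0,0,0],0],
])

```text
t: 17.55
tool_pos: [0.4693, 0.0427, 0.2588]
tool_rot: [0.205, 1.564, -0.201]
contact_force: [-0.1, 0.3, -0.1]
opening: -0.0003
```

```bash
python3 m.py w19; python3 -c "
import cv2
i=cv2.imread('pics/w19.png');cv2.imwrite('pics/w19z.png',cv2.resize(i[80:180,150:310],None,fx=5,fy=5,interpolation=cv2.INTER_CUBIC))"
```

```text
t 17.55 tip [0.4689 0.0432 0.0858] ang 203.6 r 0.118 jaw -14.8 x [-0.002  0.003 -1.   ] F [-0.1  0.3 -0.1] q6 0.19
clip [178.5 117.5] 503 [0.4425 0.1217 0.053 ]
orange [394.3 256.6] 209 [0.5498 0.0058 0.068 ]
red [194.5 117.5] 33 [0.4538 0.1192 0.063 ]
clip 0.138 166.94
orange 0.0889 252.2
red 0.1265 166.87
```

View pics/w19z.png

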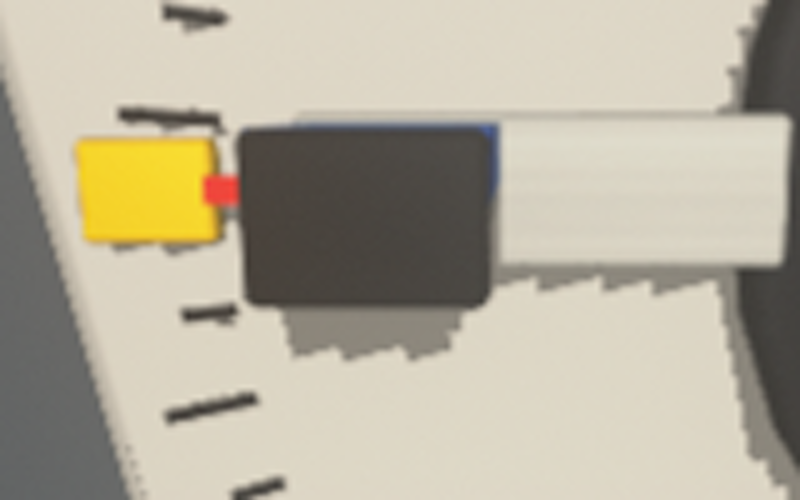

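carry_out([
  [[0,0,0],[0,-0.3,1],0],
  [[0,0,0],[0,-0.5,1],0],
  [[0,0,0],[0,-0.5,1],0],
  [[0,0,0],[0,-0.5,1],0],
  [[0,0,0],[0,-0.5,1],0],
  [[0,0,0],[0,0,1],0],
  [[0,0,0],[0,0,0],0],
  [[0,0,0],[0,0,0],0],
])

```text
t: 18.4
tool_pos: [0.4676, -0.0006, 0.3811]
tool_rot: [0.201, 1.568, -0.195]
contact_force: [0.2, -0.7, -0.4]
opening: 0.0004
```

```bash
python3 m.py w20; python3 -c "
from h import *
i,_=get_image('scene');cv2.imwrite('pics/s20.png',i)"
```

```text
t 18.4 tip [4.666e-01 2.000e-04 2.081e-01] ang 219.3 r 0.1427 jaw -14.4 x [-0.006  0.004 -1.   ] F [ 0.2 -0.7 -0.4] q6 0.09
clip [200.7  65. ] 210 [0.4432 0.1211 0.053 ]
orange [336.1 156.2] 80 [0.5502 0.006  0.068 ]
red [213.  62.] 21 [0.4564 0.1191 0.063 ]
clip 0.1372 167.12
orange 0.0886 252.38
red 0.124 166.64
```

View pics/s20.png

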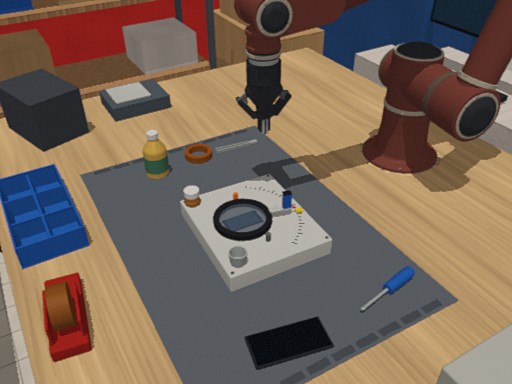

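```bash
python3 -c "
from station import *
print(finish_job())"
```

```text
the job is handed in; nothing more can be done
None
```

The lever was zeroed against the orange stop, then pushed back so the red pointer stands at the yellow clip. The hand is withdrawn and the job is handed in at about 18.5 s.

- **Zeroing:** I kept the fingers shut and pushed the blue face until the lever stopped. The force rose to about 20 N and the pointer held at about 243°. That agrees with the expected end of travel, and a close picture showed the bar against the orange post.
- **Setting to the clip:** I pushed the white face back along the scale. The first stop was about 0.5° short, so I nudged it about 1 mm further.
- **Final alignment:** The view from nearly straight above gives the pointer at 166.87° and the clip at 166.94°, a gap of about 0.1°. Two slanted views disagree with that and with each other, at +0.3° and -0.5°. Their errors pull in opposite directions, which I put down to viewing angle, so I trusted the overhead reading.
- **Other things:** The last scene picture shows the hand clear of everything and the other objects where they were. I compared those by eye only and did not measure them.

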